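# Find the socket that fits the shaker's hold-down nut

## Robot

A 7-joint arm with a two-finger parallel gripper is mounted at the origin on the work surface. World frame = base frame: x ahead of the robot, y to its left, z up, the work surface at z = 0. Lengths are in m, angles in rad, forces in N, time in s.
With the tool pointing down it reaches from about 0.425 to 0.875 m from the base axis. Payload 8.4 kg.
Tool frame: the origin (TCP) lies on the mounting face of the last link; the fingertips stand 173 mm ahead of it and the grasp point (between the pads) lies ctrl.grip_depth ahead of it (ctrl.grip_depth is the distance from the TCP to the grasp point, in m); z points along the fingers, y is the direction in which the jaws open and shut (so a half turn about z gives the same grasp; the last joint's range is limited). The gripper opens to 85 mm and grips with 20 to 120 N. Pads are 22 mm wide; open, the fingers measure 114 mm over their backs; the gripper's body (76 mm by 85 mm) begins 54 mm behind the grasp point. The pads swing forward as they close: fully open they stand 13 mm farther back than shut.
Start: joints at [-1.21, 0.333, 0.04, 1.465, -0.013, 1.343, -0.059], TCP at [0.288, 0.582, 0.405] pointing down, gripper open.
Joint ranges: [-2.58, 2.58], [-0.38, 2.09], [-1.3, 1.39], [0.25, 2.4], [-1.5, 4.64], [0.08, 2.09], [-2.65, 2.65]. Speed limits (rad/s): [2.22, 2.22, 2.79, 2.79, 3.14, 3.14, 3.14].

## Interface

Orientations are given as a 3x3 rotation matrix whose columns are the frame's x, y, z axes.
In Python, from workcell import ctrl, camera, camera_params, workorder gives the robot as it stands. The module is installed in compiled form; this text tells all that it offers.
- The arm moves only by the shell command python3 -m jog 'ROWS' [FORCE]. ROWS is text: rows parted by semicolons, each of 7 numbers parted by spaces: the closure, from 0 (fully open) to 1 (shut), then the shift along the tool's x, y, z in mm, then the turn, a rotation vector about the tool's x, y, z in units of 6 degrees (1.0 is 6 degrees). A call has 1 to 8 rows; each row shifts and turns the commanded pose from where the row before left it, along the tool's axes as they then stand; what a row does not reach is not made up. A row lasts 1/10 s, in which the tool goes at most 50 mm and 8.59 degrees, less where a joint would pass 70% of its speed; a pose out of reach is approached as far as the arm can. A call is refused whole if a number of a shift passes 50 or a number of a turn 1, either way. A call with a gripper value outside its range is refused whole. The fingers move at their own pace and stop on an object; FORCE is the grip in N (left out, the last holds). Time passes only in rows, so rows that do not move let the fingers close. It gives the time, the measured TCP pose, the force and the opening at its end, in the units of the state.
- ctrl.get_state(): the state, without advancing time (a new reading comes with each control period).
- camera(name): name is "scene" or "top" or "wrist"; returns the picture (384x512x3 uint8, blue, green, red); there is no depth.
- camera_params(name): a dict with "fov_y" (degrees; the focal length in pixels is half the picture's height over the tangent of half this angle, whatever the lens; pixels are square), "cx", "cy" (the principal point, pixels), "distortion" ([k1, k2, p1, p2, k3] as OpenCV has them; the pictures are not rectified), "R" (3x3) and "t" (3): a world point X has camera coordinates R X + t; the wrist camera has in their place "hand_eye" (4x4, takes a point from camera to tool coordinates, whose origin is the TCP and whose axes are the flange's). Camera axes: x right, y down, z forward; pixel columns grow to the right and rows downward; lengths in m; the calibration is good to about 2 mm. A picture is of the moment at which its call begins: read the wrist's pose just before it. camera_params takes no time and is no camera call.
- workorder.finish_job(): hands the job in, once; it reports no verdict.
The state is a dict: "time_s": time; "qpos": joint angles; "joint_velocities": joint speeds; "tau": joint torques, N m; "tool_pos": TCP position; "orientation": TCP orientation; "ft_force": force on the tool from outside, world axes, zero at the start; "moment": the same for the moment, N m; "opening": finger opening in m.
Only numpy, scipy, OpenCV 4.12 (cv2) and the standard library are available. Lean on these libraries where they do the work, as an engineer would, in place of code of your own. Each camera call takes 0.05 s, during which the arm holds its last target.

## Task

The platform nut of the shaker is to be tightened: try the sockets from the tray on it, one after another, until you find the one that fits, and finish still gripping that socket in the hand, pushed fully down and straight over the nut. The sockets that do not fit must end standing upright in the tray, and the bottle, flask and dishes are left where they are.

Things in the scene. Friction and masses are not known exactly. Their poses are not given: they have to be found in the camera images.
- socket_a_grip (a point): one of three steel sockets, alike outside, standing mouth down, 80 mm tall, about 0.25 kg: round body 40 mm across, 32 mm high; above it a hexagonal grip 22 mm across flats, 48 mm high. Point on its axis half-way up the grip, 56 mm above the mouth rim. z up; x square to a pair of grip flats. The hexagonal opening below has its flats parallel to the grip's
- socket_b_grip (a point): one of three steel sockets, alike outside, standing mouth down, 80 mm tall, about 0.25 kg: round body 40 mm across, 32 mm high; above it a hexagonal grip 22 mm across flats, 48 mm high. Point on its axis half-way up the grip, 56 mm above the mouth rim. z up; x square to a pair of grip flats. The opening below is 24 mm deep
- socket_c_grip (a point): one of three steel sockets, alike outside, standing mouth down, 80 mm tall, about 0.25 kg: round body 40 mm across, 32 mm high; above it a hexagonal grip 22 mm across flats, 48 mm high. Point on its axis half-way up the grip, 56 mm above the mouth rim. z up; x square to a pair of grip flats. Only the (unseen) opening's width differs: one of the three fits
- nut (a point): plain steel hex nut in the middle of the shaker platform, 24 mm across flats, 16 mm high, its top 4 mm chamfered, does not turn; a 16 mm stud stands 4 mm out of its top. Point on the nut's axis at its foot, on the 48 mm washer where a fully seated socket's rim rests; a socket too small stops 14 to 20 mm higher. z up; x square to a pair of flats. The fitting socket has 1.5 mm play each side, 15 deg in yaw
- shaker: orbital shaker, fixed, white case 260 x 260 mm, platform surface 88 mm above the bench; origin on the bench under the nut's axis, x and y along its sides. Two clear flasks are strapped to the platform, lying along x, 130 x 66 mm, tops 34 mm above the platform, inner sides 56 mm from the nut's axis on its +y and -y sides
- tray: shallow steel tray, fixed on the bench, 130 mm (x) by 290 mm (y), rim 14 mm high, walls and floor 3 mm; origin on the bench under its centre. The three sockets stand on its floor roughly in a row along its y axis, about 90 mm apart
- bottle_mid (a point): bystander: glass medium bottle, 70 mm diameter, 140 mm tall, standing; point at its centre, half-way up
- flask_mid (a point): bystander: clear culture flask lying flat, 100 x 60 x 30 mm, with a cap towards its -x; point at the centre of its body
- dishes_mid (a point): bystander: pile of three petri dishes, 94 mm diameter, 45 mm high; point at its centre
Not all that is in view belongs to the job. Leave any green look-alike of the part that bears socket_a_grip alone. What is shaped like the part that bears socket_c_grip but green is not meant.

How it is judged:
By the outcome, as a careful person would: the job done as asked, in the order asked, and still so for the second after the job is handed in, while the arm keeps its last pose, push and grip.
It also fails if it takes over 72 s, if anything falls off the work surface, if the arm or the gripper's body presses on something with over 40 N, if the wrist force passes 120 N, or if a joint passes its speed limit or range.

## Working session

There is one attempt and no reset: what is moved stays moved. The work goes in short steps, Python scripts to look and compute and a shell command to move; the robot and the scene stay as the last step left them, time stands still between calls to the robot, and variables do not carry over. Pictures are saved under pics/ and viewed, and the job is handed in when it is done.

```bash
mkdir -p pics; cat > h.py <<'E'
import numpy as np, cv2
from workcell import ctrl, camera, camera_params, workorder
def K(p):
    f=192/np.tan(np.radians(p['fov_y']/2)); return np.array([[f,0,p['cx']],[0,f,p['cy']],[0,0,1.]])
def RT(name,st=None):
    p=camera_params(name)
    if name=='wrist':
        st=st or ctrl.get_state(); T=np.eye(4); T[:3,:3]=np.array(st['orientation']); T[:3,3]=st['tool_pos']
        M=np.linalg.inv(T@np.array(p['hand_eye'])); return p,M[:3,:3],M[:3,3]
    return p,np.array(p['R']),np.array(p['t'])
def proj(name,X,st=None):
    p,R,t=RT(name,st); return cv2.projectPoints(np.array(X,float).reshape(-1,3),cv2.Rodrigues(R)[0],t,K(p),np.array(p['distortion'],float))[0].reshape(-1,2)
def ray(name,uv,z,st=None):
    p,R,t=RT(name,st); u=cv2.undistortPoints(np.array(uv,float).reshape(-1,1,2),K(p),np.array(p['distortion'],float)).reshape(-1,2)
    d=np.c_[u,np.ones(len(u))]@R; c=-R.T@t; return c+d*((z-c[2])/d[:,2])[:,None]
E
python3 - <<'E'
from h import *
s=ctrl.get_state()
for k,v in s.items(): print(k,np.round(v,3).tolist())
print(ctrl.grip_depth)
for n in ('scene','top','wrist'):
    cv2.imwrite(f'pics/{n}0.png',camera(n)); p,R,t=RT(n,s); print(n,p['fov_y'],p['distortion'],(-R.T@t).round(3))
E
```

```text
time_s 0.0
qpos [-1.21, 0.334, 0.04, 1.466, -0.013, 1.343, -0.058]
joint_velocities [-0.0, -0.0, -0.0, -0.0, -0.001, -0.001, -0.001]
tau [0.0, -65.855, 1.366, -40.557, 0.017, 0.013, 0.0]
tool_pos [0.288, 0.582, 0.404]
orientation [[-0.896, 0.444, -0.001], [0.444, 0.896, -0.001], [-0.0, -0.002, -1.0]]
ft_force [0.378, 0.13, 0.119]
moment [0.022, 0.064, -0.073]
opening 0.086
0.1547
scene 47.75081179873759 [0.0261789 0.        0.        0.        0.       ] [1.195 0.323 0.999]
top 55.15671555046036 [-0.10107556  0.          0.          0.          0.        ] [ 0.376 -0.036  0.985]
wrist 68.72424745315632 [0.01496039 0.         0.         0.         0.        ] [0.221 0.617 0.372]
```

View pics/top0.png

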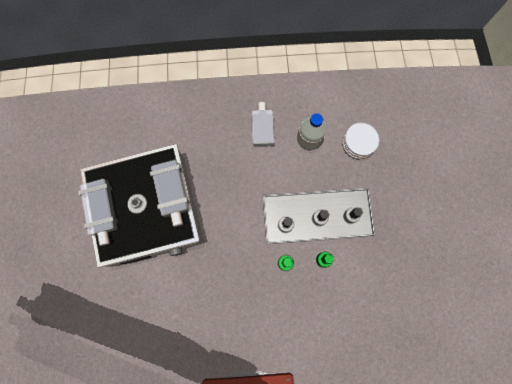

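View pics/scene0.png

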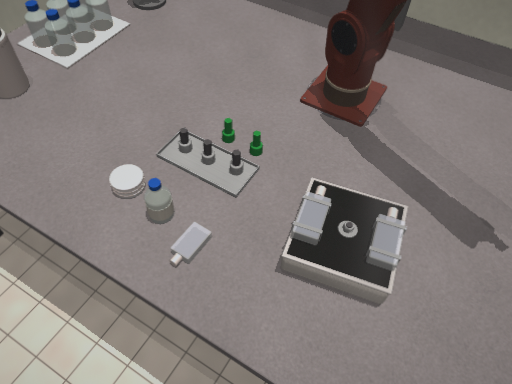

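View pics/wrist0.png

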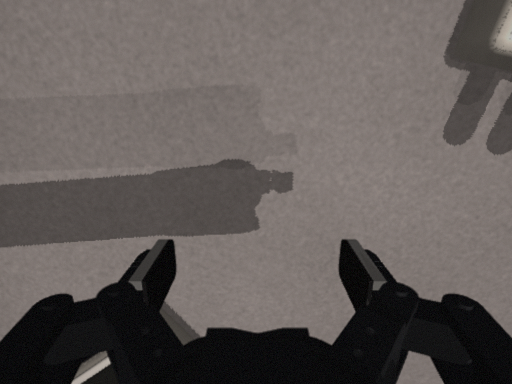

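The top view shows the shaker at left with its nut near (137,203), the tray at (318,215) with dark-gripped sockets near (287,222), (321,216) and (354,213), and green look-alikes at (286,263) and (326,259). I'll zoom in.

```bash
python3 - <<'E'
from h import *
a=cv2.imread('pics/top0.png'); b=cv2.imread('pics/scene0.png')
c=cv2.resize(a[180:250,255:380],None,fx=5,fy=5,interpolation=cv2.INTER_CUBIC)
d=cv2.resize(a[140:270,75:205],None,fx=4,fy=4,interpolation=cv2.INTER_CUBIC)
cv2.imwrite('pics/t1.png',c);cv2.imwrite('pics/t2.png',d)
e=cv2.resize(b[120:195,150:270],None,fx=6,fy=6,interpolation=cv2.INTER_CUBIC)
f=cv2.resize(b[205:255,320:380],None,fx=8,fy=8,interpolation=cv2.INTER_CUBIC)
cv2.imwrite('pics/s1.png',e);cv2.imwrite('pics/s2.png',f)
n=['top']
print('nut',ray('top',[[137.5,203.5]],.1),ray('scene',[[348,228.5]],.1))
print('tray cor',ray('top',[[263,196],[369,190],[374,235],[268,243]],.014).round(3))
print('soc tops',ray('top',[[290,222],[325,215],[357.5,211.5]],.083).round(3))
E
```

```text
nut [[0.56110034 0.23789752 0.1       ]] [[0.57021831 0.24771276 0.1       ]]
tray cor [[ 0.575 -0.077  0.014]
 [ 0.571 -0.367  0.014]
 [ 0.448 -0.364  0.014]
 [ 0.449 -0.08   0.014]]
soc tops [[ 0.491 -0.135  0.083]
 [ 0.502 -0.224  0.083]
 [ 0.505 -0.307  0.083]]
```

View pics/t1.png

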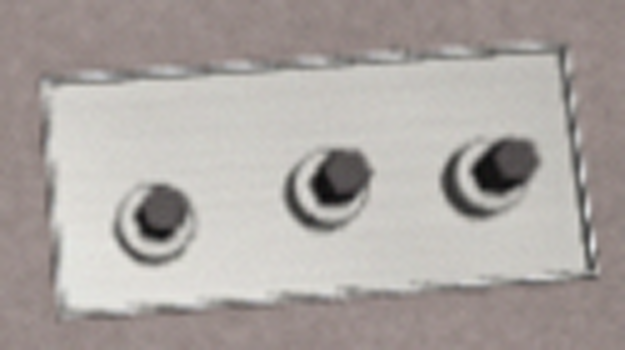

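View pics/t2.png

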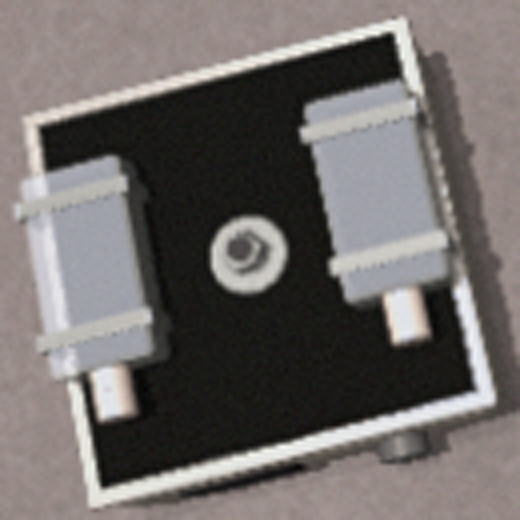

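View pics/s1.png

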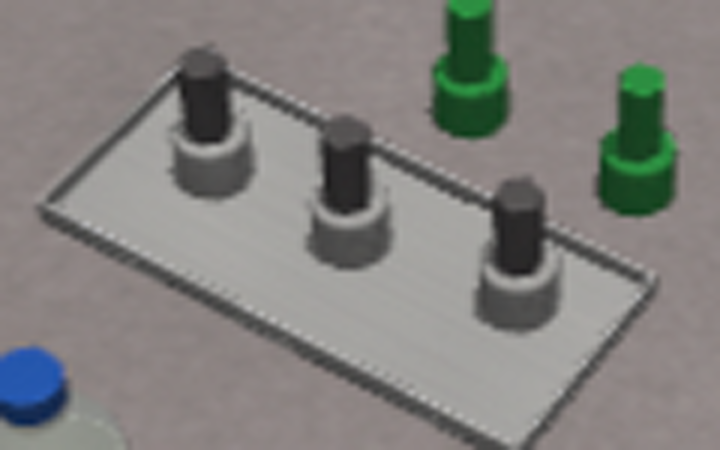

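View pics/s2.png

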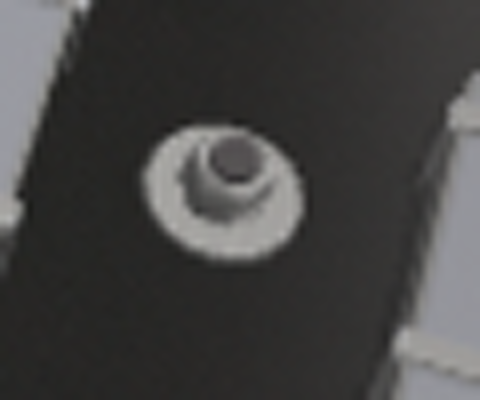

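```bash
cat >> h.py <<'E'
def tri(uvs):
    A=[];b=[]
    for n,uv in uvs:
        p,R,t=RT(n); u=cv2.undistortPoints(np.array(uv,float).reshape(-1,1,2),K(p),np.array(p['distortion'],float)).reshape(2)
        d=R.T@np.r_[u,1]; d/=np.linalg.norm(d); P=np.eye(3)-np.outer(d,d); A.append(P); b.append(P@(-R.T@t))
    A=np.vstack(A);b=np.hstack(b); x=np.linalg.lstsq(A,b,rcond=None)[0]; return x.round(4), np.abs(A@x-b).max().round(4)
def delta(pos,yaw=None):
    "shift in tool axes (mm); yaw = world angle wanted of jaw axis (tool y), deg, mod 180"
    s=ctrl.get_state(); R=np.array(s['orientation']); d=(np.array(pos)-s['tool_pos'])
    cur=np.degrees(np.arctan2(R[1,1],R[0,1])); print('t',s['time_s'],'pos',np.round(s['tool_pos'],4),'jawyaw',cur.round(2),'tilt z',R[:,2].round(4),'F',np.round(s['ft_force'],1),'open',round(s['opening'],4),'q7',round(s['qpos'][6],3))
    print('shift now (mm, tool axes)',(R.T@d*1000).round(1))
    if yaw is not None:
        dy=(yaw-cur+90)%180-90; print('turn about tool z units:',(-dy/6).round(2),'(alt',((-dy+180*np.sign(dy))/6).round(2),')')
        c,s_=np.cos(np.radians(dy)),np.sin(np.radians(dy)); Rz=np.array([[c,-s_,0],[s_,c,0],[0,0,1]]); print('shift after turn',((Rz@R).T@d*1000).round(1))
E
python3 - <<'E'
from h import *
print(np.array(camera_params('wrist')['hand_eye']).round(3))
print('washer',tri([('top',(137.2,203.5)),('scene',(347.9,229))]))
f=lambda x,y:(255+x/5,180+y/5); g=lambda x,y:(150+x/6,120+y/6)
for a,b in [((162,207),(518,192)),((348,171),(347,131)),((515,159),(204,63))]: print('soc top',tri([('top',f(*a)),('scene',g(*b))]))
f=lambda x,y:(75+x/4,140+y/4)
print('shaker',ray('top',[f(30,122),f(400,25),f(490,398),f(95,500)],.088).round(3))
R=np.array(ctrl.get_state()['orientation']);he=np.array(camera_params('wrist')['hand_eye'])
o=R@he[:3,3]
delta(np.array([.565,.243,.40])-[o[0],o[1],0])
E
```

```text
[[ 0.    -0.953 -0.304  0.076]
 [ 1.    -0.     0.001  0.001]
 [-0.001 -0.304  0.953  0.032]
 [ 0.     0.     0.     1.   ]]
washer (array([0.5633, 0.245 , 0.0862]), np.float64(0.002))
soc top (array([ 0.4927, -0.1282,  0.0813]), np.float64(0.001))
soc top (array([ 0.5034, -0.2215,  0.0798]), np.float64(0.0023))
soc top (array([ 0.5034, -0.3071,  0.0792]), np.float64(0.002))
shaker [[0.661 0.387 0.088]
 [0.707 0.143 0.088]
 [0.464 0.094 0.088]
 [0.417 0.341 0.088]]
t 0.15 pos [0.2884 0.5824 0.404 ] jawyaw 63.65 tilt z [-5.0e-04 -1.2e-03 -1.0e+00] F [ 0.3 -1.   0.3] open 0.0854 q7 -0.059
shift now (mm, tool axes) [-474.6 -182.4    4.3]
```

```bash
python3 - <<'E'
from h import *
delta([.563,.245,.36],20)
E
```

```text
t 0.15 pos [0.2884 0.5824 0.404 ] jawyaw 63.65 tilt z [-5.0e-04 -1.2e-03 -1.0e+00] F [ 0.3 -1.   0.3] open 0.0854 q7 -0.059
shift now (mm, tool axes) [-395.8 -180.4   44.3]
turn about tool z units: 7.28 (alt -22.72 )
shift after turn [-410.9  142.7   43.9]
```

```bash
python3 -m jog '0 -36 -16 4 0 0 0;0 -36 -16 4 0 0 0;0 -36 -16 4 0 0 0;0 -36 -16 4 0 0 0;0 -36 -16 4 0 0 0;0 -36 -16 4 0 0 0;0 -36 -16 4 0 0 0;0 -36 -16 4 0 0 0'; python3 - <<'E'
from h import *
delta([.563,.245,.36],20)
E
```

```text
time_s: 0.95
tool_pos: [0.4905, 0.3385, 0.3724]
orientation: [[-0.896, 0.444, -0.0], [0.444, 0.896, -0.0], [0.0, -0.0, -1.0]]
ft_force: [0.5, 0.8, -0.3]
opening: 0.0856
t 0.95 pos [0.4905 0.3385 0.3724] jawyaw 63.66 tilt z [-2.e-04 -1.e-04 -1.e+00] F [ 0.5  0.8 -0.3] open 0.0856 q7 0.474
shift now (mm, tool axes) [-106.5  -51.6   12.4]
turn about tool z units: 7.28 (alt -22.72 )
shift after turn [-112.7   36.2   12.4]
```

```bash
python3 -m jog '0 -35 -17 4 0 0 0;0 -35 -17 4 0 0 0;0 -36 -17 4 0 0 0;0 0 0 0 0 0 0;0 0 0 0 0 0 0'; python3 - <<'E'
from h import *
s=ctrl.get_state(); a=camera('wrist'); cv2.imwrite('pics/w1.png',a)
delta([.563,.245,.36],20)
uv=proj('wrist',[.563,.245,.09],s)[0]; print(uv)
u,v=uv.astype(int); cv2.imwrite('pics/w1z.png',cv2.resize(a[v-60:v+60,u-80:u+80],None,fx=5,fy=5,interpolation=cv2.INTER_CUBIC)); print(u-80,v-60)
E
```

```text
time_s: 1.45
tool_pos: [0.5625, 0.2462, 0.3603]
orientation: [[-0.895, 0.446, -0.001], [0.446, 0.895, -0.0], [0.0, -0.001, -1.0]]
ft_force: [-1.0, 0.5, 0.1]
opening: 0.0856
t 1.5 pos [0.5618 0.2476 0.3604] jawyaw 63.65 tilt z [-8.e-04  1.e-04 -1.e+00] F [-0.1  0.4  0.5] open 0.085 q7 0.687
shift now (mm, tool axes) [-2.2 -1.8  0.4]
turn about tool z units: 7.28 (alt -22.72 )
shift after turn [-2.8  0.2  0.4]
[254.73042876 189.62994886]
174 129
```

View pics/w1.png

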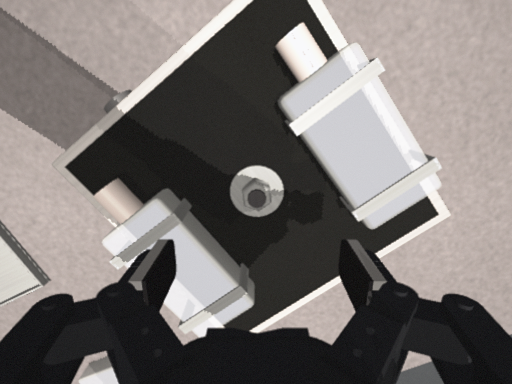

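View pics/w1z.png

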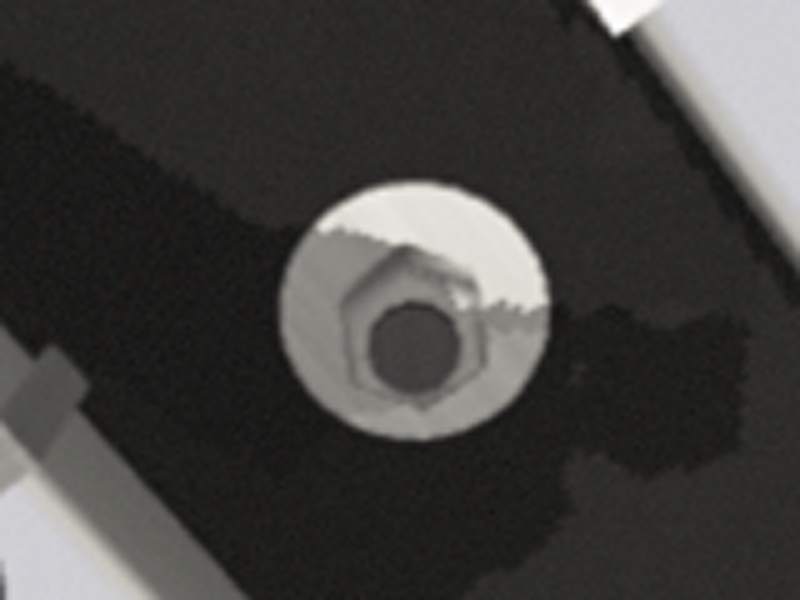

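```bash
python3 - <<'E'
from h import *
f=lambda x,y:(174+x/5,129+y/5)
for z in(.088,.09): print(ray('wrist',[f(414,309)],z), ray('wrist',[f(278,309),f(550,309)],z).round(4)[:, :2].tolist())
v=ray('wrist',[f(*p) for p in [(345,305),(408,245),(480,290),(484,365),(420,408),(350,375)]],.1)
print(v.round(4), v.mean(0))
c=v.mean(0)[:2]
for p in v: print(np.degrees(np.arctan2(*(p[:2]-c)[::-1]))%60, np.hypot(*(p[:2]-c)))
print('stud',ray('wrist',[f(415,347)],.11))
s=ctrl.get_state()
E
```

```text
[[0.56474787 0.24737135 0.088     ]] [[0.5539, 0.2254], [0.5756, 0.2693]]
[[0.56416012 0.24766271 0.09      ]] [[0.5534, 0.2259], [0.575, 0.2694]]
[[0.5553 0.2389 0.1   ]
 [0.5506 0.2533 0.1   ]
 [0.5632 0.2607 0.1   ]
 [0.5758 0.2555 0.1   ]
 [0.578  0.242  0.1   ]
 [0.5671 0.2338 0.1   ]] [0.56500037 0.24734063 0.1       ]
41.26304630071019 0.012860887645653218
37.6765727937773 0.015586752396566697
37.816095087000264 0.013505789541277962
37.00604950903398 0.013493234754977556
37.57115500592643 0.014113186977850472
38.813521854400506 0.013717584786159701
stud [[0.56427664 0.24779054 0.11      ]]
```

```bash
python3 - <<'E'
from h import *
delta([.50,-.2215,.36],20)
E
```

```text
t 1.5 pos [0.5618 0.2476 0.3604] jawyaw 63.65 tilt z [-8.e-04  1.e-04 -1.e+00] F [-0.1  0.4  0.5] open 0.085 q7 0.687
shift now (mm, tool axes) [-1.528e+02 -4.478e+02  4.000e-01]
turn about tool z units: 7.28 (alt -22.72 )
shift after turn [-4.197e+02 -2.185e+02  2.000e-01]
```

```bash
python3 -m jog '0 -14 -40 0 0 0 0;0 -14 -40 0 0 0 0;0 -14 -40 0 0 0 0;0 -14 -40 0 0 0 0;0 -14 -40 0 0 0 0;0 -14 -40 0 0 0 0;0 -14 -40 0 0 0 0;0 -14 -40 0 0 0 0' && python3 -m jog '0 -14 -42 0 0 0 1;0 0 0 0 0 0 1;0 0 0 0 0 0 1;0 0 0 0 0 0 1;0 0 0 0 0 0 1;0 0 0 0 0 0 1;0 0 0 0 0 0 1;0 0 0 0 0 0 0'; python3 - <<'E'
from h import *
delta([.50,-.2215,.36],10)
E
```

```text
time_s: 2.3
tool_pos: [0.5201, -0.089, 0.361]
orientation: [[-0.898, 0.441, 0.001], [0.441, 0.898, 0.001], [-0.0, 0.001, -1.0]]
ft_force: [0.9, 0.1, 0.5]
opening: 0.0856
time_s: 3.1
tool_pos: [0.5146, -0.1314, 0.3608]
orientation: [[-0.37, 0.929, 0.0], [0.929, 0.37, 0.0], [0.0, 0.0, -1.0]]
ft_force: [-0.4, 0.5, -0.1]
opening: 0.0856
t 3.1 pos [ 0.5146 -0.1314  0.3608] jawyaw 21.72 tilt z [ 2.e-04  5.e-04 -1.e+00] F [-0.4  0.5 -0.1] open 0.0856 q7 0.615
shift now (mm, tool axes) [-78.3 -46.9   0.8]
turn about tool z units: 1.95 (alt -28.05 )
shift after turn [-86.2 -30.    0.8]
```

```bash
python3 -m jog '0 -39 -23 0 0 0 0;0 -39 -24 0 0 0 0;0 0 0 0 0 0 1;0 0 0 0 0 0 1;0 0 0 0 0 0 0'; python3 - <<'E'
from h import *
s=ctrl.get_state(); a=camera('wrist'); cv2.imwrite('pics/w2.png',a)
delta([.50,-.2215,.36],10)
X=[[.4927,-.1282,.083],[.5034,-.2215,.083],[.5034,-.3071,.083]]
im=[]
for uv in proj('wrist',X,s):
  u,v=uv.astype(int); print(u-40,v-50); im.append(cv2.resize(a[max(0,v-50):v+50,u-40:u+40],(400*2//3*1,500*2//3),interpolation=cv2.INTER_CUBIC))
cv2.imwrite('pics/w2z.png',np.hstack([cv2.resize(i,(266,333)) for i in im]))
E
```

```text
time_s: 3.6
tool_pos: [0.4997, -0.2222, 0.3607]
orientation: [[-0.17, 0.985, 0.0], [0.985, 0.17, 0.0], [0.0, 0.0, -1.0]]
ft_force: [-0.5, 1.0, -0.0]
opening: 0.0855
t 3.65 pos [ 0.4998 -0.222   0.3607] jawyaw 9.99 tilt z [ 1.e-04  3.e-04 -1.e+00] F [-0.3 -0.7  0.1] open 0.0853 q7 0.615
shift now (mm, tool axes) [0.5 0.3 0.7]
turn about tool z units: -0.0 (alt 30.0 )
shift after turn [0.5 0.3 0.7]
225 28
218 137
204 217
```

View pics/w2.png

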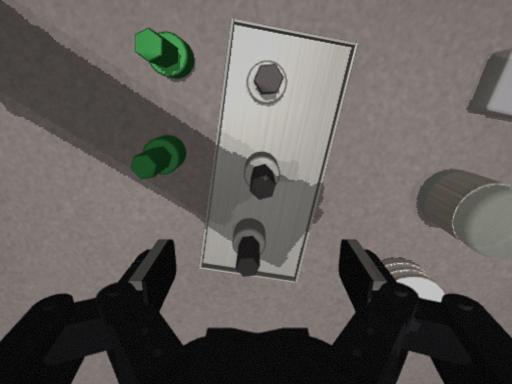

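View pics/w2z.png

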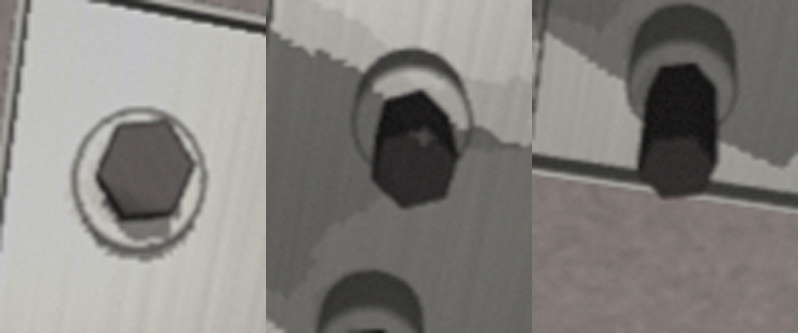

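```bash
python3 - <<'E'
from h import *
a=cv2.imread('pics/w2.png'); im=[]
for u,v in [(225,28),(218,137),(204,217)]:
  c=a[v+5:v+85,u+5:u+75].astype(float); c=255*np.clip(c/ (220 if v<50 else 110),0,1)**.6
  im.append(cv2.resize(c.astype(np.uint8),(266,304),interpolation=cv2.INTER_CUBIC))
cv2.imwrite('pics/w2e.png',np.hstack(im))
f=lambda x,y:(225+x/3.325,28+y/3.33)
v=ray('wrist',[f(*p) for p in [(113,122),(175,120),(194,165),(172,212),(117,218),(97,168)]],.083)
c=v.mean(0); print(c); 
for p in v: print(np.degrees(np.arctan2(*(p-c)[:2][::-1]))%60, np.hypot(*(p-c)[:2]))
E
```

```text
[ 0.49482422 -0.12791714  0.083     ]
17.043500353418295 0.012922943735472104
6.205086972399258 0.012939186482366714
13.172373597451305 0.012103798274238176
14.288000252793672 0.012303782769646722
9.7659987079862 0.013388707977358225
10.02172420283 0.011686973961636567
```

View pics/w2e.png

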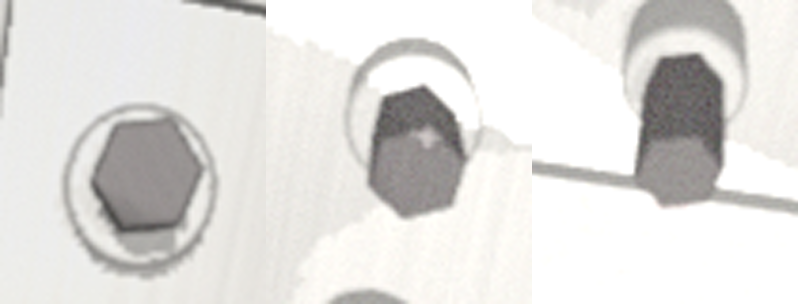

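```bash
python3 - <<'E'
from h import *
delta([.4945,-.128,.26],-18.3)
E
```

```text
t 3.65 pos [ 0.4998 -0.222   0.3607] jawyaw 9.99 tilt z [ 1.e-04  3.e-04 -1.e+00] F [-0.3 -0.7  0.1] open 0.0853 q7 0.615
shift now (mm, tool axes) [ 93.5  11.1 100.8]
turn about tool z units: 4.72 (alt -25.28 )
shift after turn [ 87.6 -34.6 100.7]
```

```bash
python3 -m jog '0 31 4 20 0 0 0;0 31 4 20 0 0 0;0 31 3 20 0 0 0;0 0 0 0 0 0 1;0 0 0 0 0 0 1;0 0 0 0 0 0 1;0 0 0 0 0 0 1;0 0 0 0 0 0 0.72' && python3 -m jog '0 0 0 0 0 0 0;0 0 0 0 0 0 0'; python3 - <<'E'
from h import *
s=ctrl.get_state(); a=camera('wrist')
delta([.4945,-.128,.215],-18.3)
u,v=proj('wrist',[.4945,-.128,.083],s)[0].astype(int);print(u-50,v-50)
c=a[v-50:v+50,u-50:u+50].astype(float);c=255*np.clip(c/c.max(),0,1)**.7
cv2.imwrite('pics/w3.png',np.hstack([a,cv2.resize(c.astype(np.uint8),(384,384),interpolation=cv2.INTER_CUBIC)[:, :288]]))
cv2.imwrite('pics/w3z.png',cv2.resize(c.astype(np.uint8),(500,500),interpolation=cv2.INTER_CUBIC))
E
```

```text
time_s: 4.45
tool_pos: [0.4949, -0.1285, 0.3008]
orientation: [[0.317, 0.948, 0.0], [0.948, -0.317, 0.0], [0.0, 0.0, -1.0]]
ft_force: [-0.6, 0.4, 0.6]
opening: 0.0853
time_s: 4.65
tool_pos: [0.4948, -0.1288, 0.3008]
orientation: [[0.314, 0.949, 0.0], [0.949, -0.314, 0.0], [0.0, 0.0, -1.0]]
ft_force: [-0.3, -0.6, 0.9]
opening: 0.0853
t 4.7 pos [ 0.4948 -0.129   0.3008] jawyaw -18.38 tilt z [ 1.e-04  1.e-04 -1.e+00] F [ 0.5 -0.7 -0.5] open 0.0854 q7 -0.056
shift now (mm, tool axes) [ 0.8 -0.6 85.8]
turn about tool z units: -0.01 (alt 29.99 )
shift after turn [ 0.8 -0.6 85.8]
204 163
```

View pics/w3z.png

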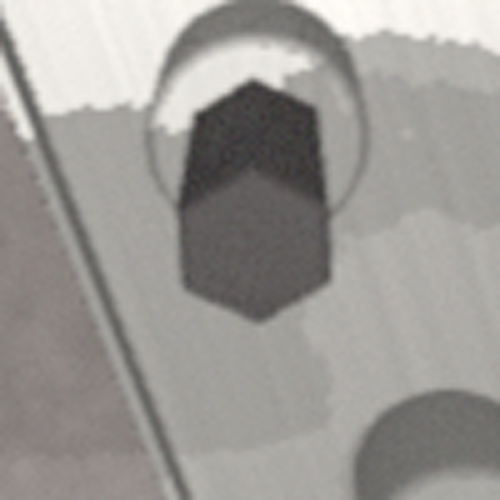

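```bash
python3 - <<'E'
from h import *
v=ray('wrist',[(204+x/5,163+y/5) for x,y in [(252,170),(328,212),(330,278),(258,322),(183,288),(180,212)]],.083)
c=v.mean(0); print(c.round(4))
for p in v: print(np.degrees(np.arctan2(*(p-c)[:2][::-1]))%60, np.hypot(*(p-c)[:2]))
delta([c[0],c[1],.2137],-18.3)
E
```

```text
[ 0.4953 -0.1278  0.083 ]
13.669938353341365 0.01173488925944639
9.349842302238915 0.01165712973776249
17.92958372992259 0.011729795629509727
13.522403240150751 0.011637837691290025
12.62374592208073 0.012136738716528294
14.484974637869044 0.011937310570635698
t 4.7 pos [ 0.4948 -0.129   0.3008] jawyaw -18.38 tilt z [ 1.e-04  1.e-04 -1.e+00] F [ 0.5 -0.7 -0.5] open 0.0854 q7 -0.056
shift now (mm, tool axes) [ 1.3  0.1 87.1]
turn about tool z units: -0.01 (alt 29.99 )
shift after turn [ 1.3  0.1 87.1]
```

```bash
python3 -m jog '0 1.3 0 20 0 0 -0.3;0 0 0 25 0 0 0;0 0 0 25 0 0 0;0 0 0 16 0 0 0;0 0 0 0 0 0 0;1 0 0 0 0 0 0;1 0 0 0 0 0 0;1 0 0 0 0 0 0' 60 && python3 -m jog '1 0 0 0 0 0 0;1 0 0 0 0 0 0;1 0 0 0 0 0 0;1 0 0 0 0 0 0'
```

```text
time_s: 5.5
tool_pos: [0.4956, -0.1283, 0.2157]
orientation: [[0.29, 0.957, 0.002], [0.957, -0.29, 0.0], [0.001, 0.002, -1.0]]
ft_force: [-0.5, 0.7, 0.2]
opening: 0.044
time_s: 5.9
tool_pos: [0.4953, -0.1282, 0.2152]
orientation: [[0.29, 0.957, 0.0], [0.957, -0.29, 0.0], [0.0, 0.0, -1.0]]
ft_force: [-2.0, 0.6, 6.0]
opening: 0.0207
```

```bash
python3 -m jog '1 0 0 -10 0 0 0;1 0 0 -30 0 0 0;1 0 0 -35 0 0 0;1 0 0 -35 0 0 0;1 0 0 -35 0 0 0;1 0 0 0 0 0 0'; python3 - <<'E'
from h import *
s=ctrl.get_state(); a=camera('wrist');cv2.imwrite('pics/w4.png',a)
delta([.5645,.2475,.36],9)
E
```

```text
time_s: 6.5
tool_pos: [0.4961, -0.129, 0.3646]
orientation: [[0.291, 0.957, 0.007], [0.957, -0.291, 0.0], [0.002, 0.007, -1.0]]
ft_force: [1.5, -0.2, -2.5]
opening: 0.0213
t 6.55 pos [ 0.4955 -0.1286  0.362 ] jawyaw -16.87 tilt z [ 4.4e-03  3.0e-04 -1.0e+00] F [ 0.1  0.1 -3.4] open 0.0209 q7 -0.075
shift now (mm, tool axes) [379.9 -43.2   2.4]
turn about tool z units: -4.31 (alt 25.69 )
shift after turn [360.7 126.9   3.1]
```

View pics/w4.png

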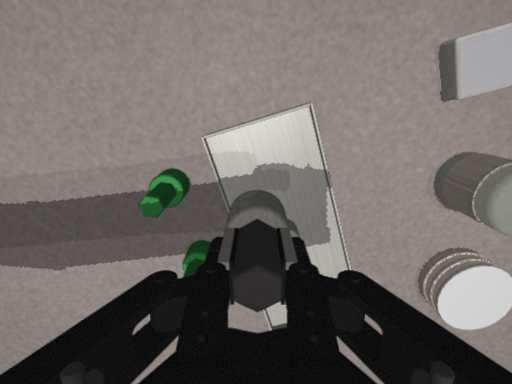

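```bash
python3 -m jog '1 25 -3 0 0 0 0;1 42 -5 0 0 0 0;1 42 -5 0 0 0 0;1 42 -5 0 0 0 0;1 42 -5 0 0 0 0;1 42 -5 0 0 0 0;1 42 -5 0 0 0 0;1 42 -5 0 0 0 0' && python3 -m jog '1 40 -4 0 0 0 0;1 20 -1 0 0 0 0;1 0 0 0 0 0 -0.9;1 0 0 0 0 0 -0.9;1 0 0 0 0 0 -0.9;1 0 0 0 0 0 -0.9;1 0 0 0 0 0 -0.7;1 0 0 0 0 0 0'; python3 - <<'E'
from h import *
delta([.5645,.2475,.36],9)
E
```

```text
time_s: 7.35
tool_pos: [0.5509, 0.1896, 0.358]
orientation: [[0.29, 0.957, -0.002], [0.957, -0.29, -0.001], [-0.002, -0.002, -1.0]]
ft_force: [0.8, 1.1, -2.6]
opening: 0.0213
time_s: 8.15
tool_pos: [0.5636, 0.2467, 0.358]
orientation: [[-0.156, 0.988, -0.002], [0.988, 0.156, -0.002], [-0.001, -0.003, -1.0]]
ft_force: [-0.2, 0.9, -3.1]
opening: 0.0212
t 8.15 pos [0.5636 0.2467 0.358 ] jawyaw 8.99 tilt z [-0.0024 -0.0015 -1.    ] F [-0.2  0.9 -3.1] open 0.0212 q7 -0.249
shift now (mm, tool axes) [ 0.6  1.  -2. ]
turn about tool z units: -0.0 (alt 30.0 )
shift after turn [ 0.6  1.  -2. ]
```

```bash
python3 -m jog '1 0.6 1 10 0 0 0;1 0 0 13 0 0 0;1 0 0 8 0 0 0;1 0 0 0 0 0 0;1 0 0 0 0 0 0'; python3 - <<'E'
from h import *
delta([.5645,.2475,.302],9)
s=camera('scene')[180:270,300:420]; w=camera('wrist')
cv2.imwrite('pics/s5.png',cv2.resize(s,None,fx=6,fy=6,interpolation=cv2.INTER_CUBIC)); cv2.imwrite('pics/w5.png',w)
E
```

```text
time_s: 8.65
tool_pos: [0.5647, 0.2477, 0.3283]
orientation: [[-0.155, 0.988, -0.001], [0.988, 0.155, -0.001], [-0.0, -0.001, -1.0]]
ft_force: [-0.5, -0.2, -1.1]
opening: 0.0213
t 8.65 pos [0.5647 0.2477 0.3283] jawyaw 8.92 tilt z [-7.e-04 -6.e-04 -1.e+00] F [-0.5 -0.2 -1.1] open 0.0213 q7 -0.243
shift now (mm, tool axes) [-0.2 -0.2 26.3]
turn about tool z units: -0.01 (alt 29.99 )
shift after turn [-0.2 -0.2 26.3]
```

View pics/s5.png

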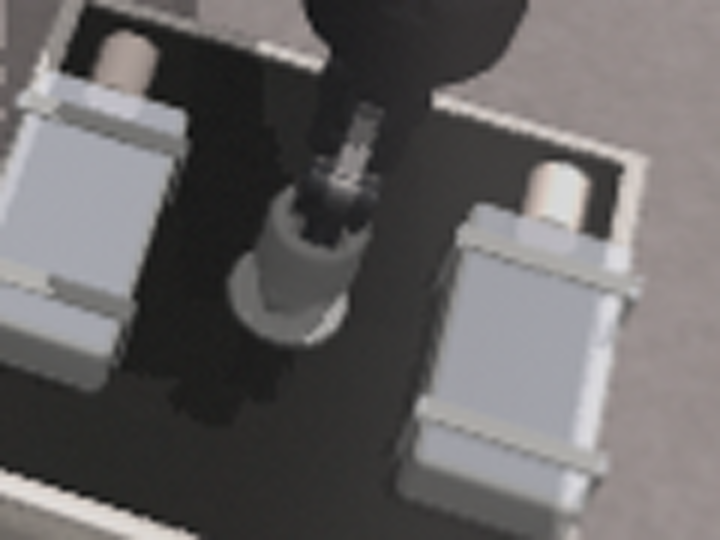

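View pics/w5.png

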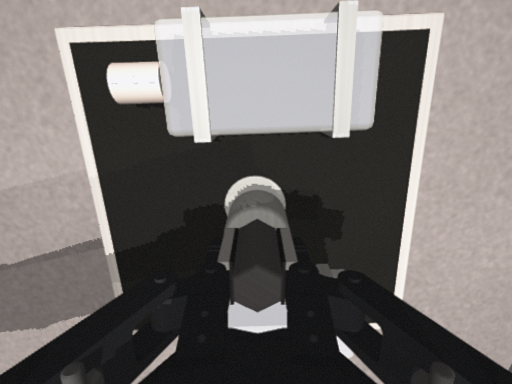

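```bash
python3 -m jog '1 0 0 5 0 0 0;1 0 0 3 0 0 0;1 0 0 0 0 0 0'; python3 -m jog '1 0 0 2 0 0 0;1 0 0 0 0 0 0';python3 -m jog '1 0 0 2 0 0 0;1 0 0 0 0 0 0'; python3 -m jog '1 0 0 2 0 0 0;1 0 0 0 0 0 0'
```

```text
time_s: 9.05
tool_pos: [0.5646, 0.2477, 0.3201]
orientation: [[-0.155, 0.988, -0.001], [0.988, 0.155, -0.0], [-0.0, -0.001, -1.0]]
ft_force: [-0.1, 0.8, -2.1]
opening: 0.0213
time_s: 9.25
tool_pos: [0.5648, 0.2477, 0.3185]
orientation: [[-0.155, 0.988, -0.0], [0.988, 0.155, -0.0], [-0.0, -0.0, -1.0]]
ft_force: [-0.4, 0.2, -2.8]
opening: 0.0212
time_s: 9.45
tool_pos: [0.5649, 0.2477, 0.3179]
orientation: [[-0.155, 0.988, 0.001], [0.988, 0.155, 0.001], [0.001, 0.001, -1.0]]
ft_force: [-3.8, -0.8, 6.8]
opening: 0.0214
time_s: 9.65
tool_pos: [0.5651, 0.2477, 0.3176]
orientation: [[-0.155, 0.988, 0.001], [0.988, 0.155, 0.002], [0.001, 0.002, -1.0]]
ft_force: [-7.6, -3.5, 18.8]
opening: 0.021
```

```bash
python3 -m jog '1 -0.4 -1 0 0 0 0;1 0 0 0 0 0 0';python3 -m jog '1 -0.4 -1 0 0 0 0;1 0 0 0 0 0 0';python3 -m jog '1 0 0 0 0 0 -0.5;1 0 0 0 0 0 -0.5;1 0 0 0 0 0 0';python3 -m jog '1 0 0 0 0 0 0.5;1 0 0 0 0 0 0.5;1 0 0 0 0 0 0.5;1 0 0 0 0 0 0.5;1 0 0 0 0 0 0'
```

```text
time_s: 9.85
tool_pos: [0.5645, 0.2474, 0.3177]
orientation: [[-0.155, 0.988, 0.003], [0.988, 0.155, 0.002], [0.002, 0.003, -1.0]]
ft_force: [-3.7, -1.5, 16.1]
opening: 0.0212
time_s: 10.05
tool_pos: [0.564, 0.2472, 0.3178]
orientation: [[-0.155, 0.988, 0.005], [0.988, 0.155, 0.003], [0.002, 0.005, -1.0]]
ft_force: [-1.2, 0.2, 13.9]
opening: 0.0214
time_s: 10.35
tool_pos: [0.5638, 0.2474, 0.3178]
orientation: [[-0.26, 0.966, 0.004], [0.966, 0.26, 0.003], [0.002, 0.005, -1.0]]
ft_force: [-3.2, -0.5, 15.3]
opening: 0.0213
time_s: 10.85
tool_pos: [0.5645, 0.2466, 0.3178]
orientation: [[-0.049, 0.999, 0.006], [0.999, 0.049, 0.002], [0.002, 0.006, -1.0]]
ft_force: [1.5, -0.9, 12.9]
opening: 0.0211
```

```bash
python3 -m jog '1 0 0 -5 0 0 0;1 0 0 -20 0 0 0;1 0 0 -20 0 0 0;1 0 0 0 0 0 0'; python3 - <<'E'
from h import *
delta([.4953,-.128,.36],-16.8)
E
```

```text
time_s: 11.25
tool_pos: [0.5636, 0.2468, 0.3623]
orientation: [[-0.051, 0.999, 0.003], [0.999, 0.051, 0.002], [0.002, 0.004, -1.0]]
ft_force: [0.1, -0.7, -3.1]
opening: 0.0213
t 11.25 pos [0.5636 0.2468 0.3623] jawyaw 2.94 tilt z [ 0.0035  0.0021 -1.    ] F [ 0.1 -0.7 -3.1] open 0.0213 q7 -0.351
shift now (mm, tool axes) [-370.8  -87.4    1.3]
turn about tool z units: 3.29 (alt -26.71 )
shift after turn [-378.6   42.9    1.7]
```

```bash
python3 -m jog '1 -25 -6 0 0 0 0;1 -42 -10 0 0 0 0;1 -42 -10 0 0 0 0;1 -42 -10 0 0 0 0;1 -42 -10 0 0 0 0;1 -42 -10 0 0 0 0;1 -42 -10 0 0 0 0;1 -42 -10 0 0 0 0' && python3 -m jog '1 -35 -8 0 0 0 0;1 -16 -3 0 0 0 0;1 0 0 0 0 0 0.9;1 0 0 0 0 0 0.9;1 0 0 0 0 0 0.9;1 0 0 0 0 0 0.6;1 0 0 0 0 0 0'; python3 - <<'E'
from h import *
delta([.4953,-.128,.218],-16.8)
E
```

```text
time_s: 12.05
tool_pos: [0.5024, -0.0773, 0.3587]
orientation: [[-0.051, 0.999, -0.001], [0.999, 0.051, 0.0], [0.0, -0.001, -1.0]]
ft_force: [0.7, -0.6, -1.2]
opening: 0.0212
time_s: 12.75
tool_pos: [0.4947, -0.1272, 0.3587]
orientation: [[0.291, 0.957, -0.001], [0.957, -0.291, 0.0], [-0.0, -0.001, -1.0]]
ft_force: [-0.0, 0.1, -2.0]
opening: 0.0215
t 12.75 pos [ 0.4947 -0.1272  0.3587] jawyaw -16.91 tilt z [-0.0012  0.     -1.    ] F [-0.   0.1 -2. ] open 0.0215 q7 -0.08
shift now (mm, tool axes) [ -0.6   1.  140.7]
turn about tool z units: -0.02 (alt 29.98 )
shift after turn [ -0.6   1.  140.7]
```

```bash
python3 -m jog '1 -0.6 1 20 0 0 0;1 0 0 35 0 0 0;1 0 0 35 0 0 0;1 0 0 30 0 0 0;1 0 0 15 0 0 0;1 0 0 4 0 0 0;1 0 0 0 0 0 0';  python3 -m jog '1 0 0 1 0 0 0;1 0 0 1 0 0 0;1 0 0 0 0 0 0'
```

```text
time_s: 13.45
tool_pos: [0.4956, -0.1282, 0.2202]
orientation: [[0.289, 0.957, -0.001], [0.957, -0.289, -0.0], [-0.001, -0.001, -1.0]]
ft_force: [-0.7, -0.3, -0.7]
opening: 0.0214
time_s: 13.75
tool_pos: [0.4961, -0.1282, 0.2194]
orientation: [[0.29, 0.957, 0.001], [0.957, -0.29, 0.0], [0.001, 0.001, -1.0]]
ft_force: [0.7, 0.5, -2.5]
opening: 0.0213
```

```bash
python3 -m jog '1 0 0 1.5 0 0 0;1 0 0 1 0 0 0;1 0 0 0 0 0 0';python3 -m jog '1 0 0 1 0 0 0;1 0 0 0 0 0 0'
```

```text
time_s: 14.05
tool_pos: [0.4957, -0.1282, 0.2161]
orientation: [[0.29, 0.957, -0.0], [0.957, -0.29, 0.0], [0.0, -0.0, -1.0]]
ft_force: [0.6, -0.4, -2.7]
opening: 0.0212
time_s: 14.25
tool_pos: [0.4958, -0.1282, 0.2152]
orientation: [[0.29, 0.957, -0.0], [0.957, -0.29, -0.0], [-0.0, -0.0, -1.0]]
ft_force: [0.4, -0.3, -2.1]
opening: 0.0215
```

```bash
python3 -m jog '1 0 0 0.8 0 0 0;1 0 0 0 0 0 0';python3 -m jog '1 0 0 0.8 0 0 0;1 0 0 0 0 0 0'
```

```text
time_s: 14.45
tool_pos: [0.4959, -0.1283, 0.2151]
orientation: [[0.29, 0.957, -0.0], [0.957, -0.29, 0.0], [0.0, -0.0, -1.0]]
ft_force: [-3.7, 0.6, 10.1]
opening: 0.021
time_s: 14.65
tool_pos: [0.4959, -0.1285, 0.2151]
orientation: [[0.29, 0.957, 0.0], [0.957, -0.29, 0.001], [0.001, -0.0, -1.0]]
ft_force: [-8.4, 1.4, 21.4]
opening: 0.0209
```

```bash
python3 -m jog '1 0 0 -0.8 0 0 0;0 0 0 0 0 0 0;0 0 0 0 0 0 0;0 0 0 0 0 0 0;0 0 0 0 0 0 0;0 0 0 0 0 0 0;0 0 0 -20 0 0 0;0 0 0 -33 0 0 0'; python3 -m jog '0 0 0 -33 0 0 0;0 0 0 0 0 0 0'; python3 - <<'E'
from h import *
delta([.5025,-.2215,.30])
E
```

```text
time_s: 15.45
tool_pos: [0.4949, -0.1279, 0.2664]
orientation: [[0.29, 0.957, -0.004], [0.957, -0.29, -0.0], [-0.002, -0.004, -1.0]]
ft_force: [0.4, -0.3, -0.2]
opening: 0.0858
time_s: 15.65
tool_pos: [0.4972, -0.1289, 0.3044]
orientation: [[0.291, 0.957, 0.007], [0.957, -0.291, 0.0], [0.002, 0.006, -1.0]]
ft_force: [0.6, 0.2, -0.2]
opening: 0.0852
t 15.65 pos [ 0.4972 -0.1289  0.3044] jawyaw -16.89 tilt z [ 0.0065  0.     -1.    ] F [ 0.6  0.2 -0.2] open 0.0852 q7 -0.035
shift now (mm, tool axes) [-87.1  32.    4.4]
```

```bash
python3 -m jog '0 -29 11 0 0 0 0;0 -29 11 0 0 0 0;0 -29 10 0 0 0 0;0 0 0 0 0 0 0;0 0 0 0 0 0 0'; cat > look.py <<'E'
from h import *; import sys
x,y,o=float(sys.argv[1]),float(sys.argv[2]),sys.argv[3]
s=ctrl.get_state(); a=camera('wrist'); cv2.imwrite(f'pics/{o}f.png',a)
delta([x,y,.2137])
u,v=proj('wrist',[x,y,.083],s)[0].astype(int);print(u-50,v-50)
c=a[v-50:v+50,u-50:u+50].astype(float);c=255*np.clip(c/150,0,1)**.6
cv2.imwrite(f'pics/{o}.png',cv2.resize(c.astype(np.uint8),(500,500),interpolation=cv2.INTER_CUBIC))
E
python3 look.py .5025 -.2215 w6
```

```text
time_s: 16.15
tool_pos: [0.5009, -0.2211, 0.2998]
orientation: [[0.292, 0.957, -0.001], [0.957, -0.292, -0.0], [-0.0, -0.001, -1.0]]
ft_force: [0.4, 0.1, -0.0]
opening: 0.0855
t 16.2 pos [ 0.5011 -0.2202  0.2998] jawyaw -16.87 tilt z [-1.e-03  4.e-04 -1.e+00] F [0.2 0.5 0.1] open 0.0853 q7 0.19
shift now (mm, tool axes) [-0.9  1.8 86.1]
207 164
```

View pics/w6.png

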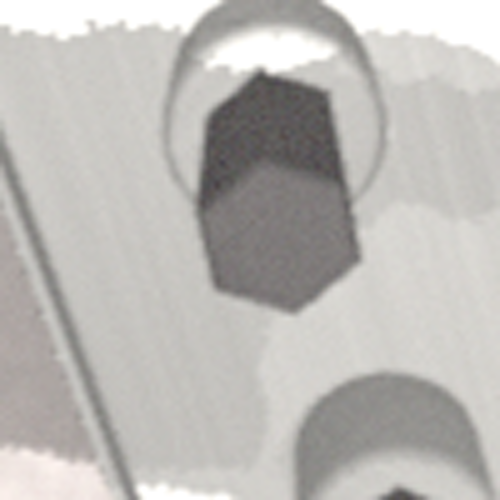

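View pics/w6f.png

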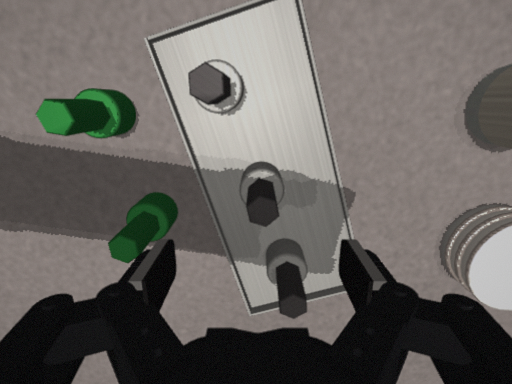

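```bash
cat > hexa.py <<'E'
from h import *
def hexa(o,V):
    v=ray('wrist',[(o[0]+x/5,o[1]+y/5) for x,y in V],.083); c=v.mean(0)
    a=np.array([np.arctan2(*(p-c)[:2][::-1]) for p in v]); m=np.degrees(np.angle(np.exp(6j*a).mean()))/6
    print(c.round(4),'r',np.hypot(*(v-c)[:,:2].T).round(4),'normals mod60',(m+30)%60, 'vert',np.degrees(a)%60)
    y=(m+30+17+30)%60-30-17; print('yaw',y); delta([c[0],c[1],.2137],y)
E
python3 -c "
from hexa import *
hexa((207,164),[(270,160),(345,190),(360,260),(293,313),(215,290),(200,210)])"
```

```text
[ 0.5072 -0.2195  0.083 ] r [0.0118 0.0115 0.0119 0.0118 0.0123 0.0121] normals mod60 52.96521255105259 vert [20.62372044 21.86417567 26.45016786 22.29900262 23.88637021 22.71971169]
yaw -7.034787448947412
t 16.2 pos [ 0.5011 -0.2202  0.2998] jawyaw -16.87 tilt z [-1.e-03  4.e-04 -1.e+00] F [0.2 0.5 0.1] open 0.0853 q7 0.19
shift now (mm, tool axes) [ 2.4  5.8 86.1]
turn about tool z units: -1.64 (alt 28.36 )
shift after turn [ 1.4  6.1 86.1]
```

```bash
python3 -m jog '0 2 5 0 0 0 -0.8;0 0 0 0 0 0 -0.84;0 0 0 0 0 0 0;0 0 0 0 0 0 0'; python3 look.py .506 -.2205 w7
```

```text
time_s: 16.6
tool_pos: [0.5066, -0.2194, 0.3003]
orientation: [[0.124, 0.992, -0.0], [0.992, -0.124, 0.0], [0.0, -0.0, -1.0]]
ft_force: [-0.7, -0.4, -0.2]
opening: 0.0854
t 16.65 pos [ 0.5066 -0.2196  0.3003] jawyaw -7.11 tilt z [-2.e-04  3.e-04 -1.e+00] F [-0.4  0.1  0.1] open 0.0853 q7 0.354
shift now (mm, tool axes) [-1.  -0.4 86.6]
203 165
```

View pics/w7.png

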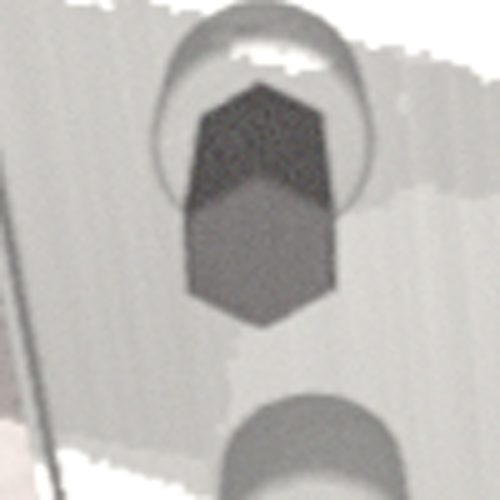

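```bash
python3 -c "
from hexa import *
hexa((203,165),[(260,175),(333,210),(336,287),(263,327),(188,293),(186,210)])"
```

```text
[ 0.5068 -0.2205  0.083 ] r [0.0115 0.012  0.0122 0.0119 0.0124 0.0123] normals mod60 54.076084055447765 vert [23.48668157 24.45721941 25.41168409 24.17550368 24.68991504 22.22849664]
yaw -5.923915944552235
t 16.65 pos [ 0.5066 -0.2196  0.3003] jawyaw -7.11 tilt z [-2.e-04  3.e-04 -1.e+00] F [-0.4  0.1  0.1] open 0.0853 q7 0.354
shift now (mm, tool axes) [-0.9  0.4 86.6]
turn about tool z units: -0.2 (alt 29.8 )
shift after turn [-0.9  0.4 86.6]
```

```bash
python3 -m jog '0 -0.9 0 20 0 0 -0.2;0 0 0 25 0 0 0;0 0 0 25 0 0 0;0 0 0 15 0 0 0;0 0 0 0 0 0 0;1 0 0 0 0 0 0;1 0 0 0 0 0 0;1 0 0 0 0 0 0' 60 && python3 -m jog '1 0 0 0 0 0 0;1 0 0 0 0 0 0;1 0 0 0 0 0 0;1 0 0 0 0 0 0'
```

```text
time_s: 17.45
tool_pos: [0.5069, -0.2214, 0.2165]
orientation: [[0.102, 0.995, 0.002], [0.995, -0.102, -0.0], [-0.0, 0.002, -1.0]]
ft_force: [1.2, 0.7, -0.0]
opening: 0.0439
time_s: 17.85
tool_pos: [0.5065, -0.2213, 0.2158]
orientation: [[0.102, 0.995, 0.0], [0.995, -0.102, 0.0], [0.0, 0.0, -1.0]]
ft_force: [-1.7, 1.3, 6.0]
opening: 0.0211
```

```bash
python3 -m jog '1 0 0 -10 0 0 0;1 0 0 -30 0 0 0;1 0 0 -35 0 0 0;1 0 0 -35 0 0 0;1 0 0 -35 0 0 0;1 0 0 0 0 0 0'; python3 - <<'E'
from h import *
delta([.5642,.2473,.36],8)
E
```

```text
time_s: 18.45
tool_pos: [0.5073, -0.2222, 0.3655]
orientation: [[0.102, 0.995, 0.007], [0.995, -0.102, -0.001], [-0.001, 0.007, -1.0]]
ft_force: [0.5, -0.7, -2.4]
opening: 0.0213
t 18.45 pos [ 0.5073 -0.2222  0.3655] jawyaw -5.86 tilt z [ 0.0073 -0.0014 -1.    ] F [ 0.5 -0.7 -2.4] open 0.0213 q7 0.34
shift now (mm, tool axes) [472.9   8.7   5.2]
turn about tool z units: -2.31 (alt 27.69 )
shift after turn [457.  121.7   6.1]
```

```bash
python3 -m jog '1 25 0 0 0 0 0;1 44 1 0 0 0 0;1 44 1 0 0 0 0;1 44 1 0 0 0 0;1 44 1 0 0 0 0;1 44 1 0 0 0 0;1 44 1 0 0 0 0;1 44 1 0 0 0 0' && python3 -m jog '1 44 1 0 0 0 0;1 44 1 0 0 0 0;1 34 0 0 0 0 0;1 17 0 0 0 0 0;1 0 0 0 0 0 -0.8;1 0 0 0 0 0 -0.8;1 0 0 0 0 0 -0.7;1 0 0 0 0 0 0'; python3 - <<'E'
from h import *
delta([.5642,.2473,.328],8)
E
```

```text
time_s: 19.25
tool_pos: [0.5468, 0.1111, 0.3598]
orientation: [[0.102, 0.995, -0.001], [0.995, -0.102, -0.0], [-0.0, -0.001, -1.0]]
ft_force: [0.9, -0.1, -1.8]
opening: 0.0213
time_s: 20.05
tool_pos: [0.5633, 0.2465, 0.3598]
orientation: [[-0.139, 0.99, -0.001], [0.99, 0.139, -0.001], [-0.001, -0.001, -1.0]]
ft_force: [-0.9, -0.4, -2.9]
opening: 0.0211
t 20.05 pos [0.5633 0.2465 0.3598] jawyaw 7.98 tilt z [-9.0e-04 -1.1e-03 -1.0e+00] F [-0.9 -0.4 -2.9] open 0.0211 q7 -0.268
shift now (mm, tool axes) [ 0.7  1.  31.8]
turn about tool z units: -0.0 (alt 30.0 )
shift after turn [ 0.7  1.  31.8]
```

```bash
python3 -m jog '1 0.7 1 12 0 0 0;1 0 0 14 0 0 0;1 0 0 8 0 0 0;1 0 0 4 0 0 0;1 0 0 0 0 0 0'; python3 -m jog '1 0 0 2 0 0 0;1 0 0 0 0 0 0';python3 -m jog '1 0 0 2 0 0 0;1 0 0 0 0 0 0'; python3 -m jog '1 0 0 2 0 0 0;1 0 0 0 0 0 0'; python3 -m jog '1 0 0 1 0 0 0;1 0 0 0 0 0 0'
```

```text
time_s: 20.55
tool_pos: [0.5639, 0.2482, 0.3213]
orientation: [[-0.138, 0.99, -0.001], [0.99, 0.138, -0.001], [-0.001, -0.002, -1.0]]
ft_force: [-0.2, -0.8, -1.9]
opening: 0.021
time_s: 20.75
tool_pos: [0.5643, 0.2484, 0.3206]
orientation: [[-0.139, 0.99, 0.0], [0.99, 0.139, 0.0], [0.0, 0.0, -1.0]]
ft_force: [0.5, 0.5, -2.3]
opening: 0.0209
time_s: 20.95
tool_pos: [0.5642, 0.2483, 0.3184]
orientation: [[-0.139, 0.99, 0.0], [0.99, 0.139, 0.0], [0.0, 0.0, -1.0]]
ft_force: [-0.8, -0.6, -2.0]
opening: 0.0213
time_s: 21.15
tool_pos: [0.5642, 0.248, 0.3163]
orientation: [[-0.138, 0.99, -0.0], [0.99, 0.138, -0.0], [-0.0, -0.0, -1.0]]
ft_force: [0.2, -1.0, -1.1]
opening: 0.0212
time_s: 21.35
tool_pos: [0.5643, 0.2479, 0.3155]
orientation: [[-0.138, 0.99, -0.0], [0.99, 0.138, -0.001], [-0.001, -0.0, -1.0]]
ft_force: [-0.7, -2.8, 0.9]
opening: 0.0213
```

```bash
python3 -m jog '1 0 0 1 0 0 0;1 0 0 0 0 0 0'; python3 -m jog '1 0 0 1 0 0 0;1 0 0 0 0 0 0';python3 -m jog '1 0 0 1 0 0 0;1 0 0 0 0 0 0'
```

```text
time_s: 21.55
tool_pos: [0.5643, 0.2477, 0.3146]
orientation: [[-0.138, 0.99, 0.0], [0.99, 0.138, -0.001], [-0.001, -0.0, -1.0]]
ft_force: [-2.1, -4.3, 5.3]
opening: 0.0212
time_s: 21.75
tool_pos: [0.5644, 0.2478, 0.3141]
orientation: [[-0.138, 0.99, 0.0], [0.99, 0.138, -0.0], [-0.0, 0.0, -1.0]]
ft_force: [-3.3, -4.6, 8.1]
opening: 0.0213
time_s: 21.95
tool_pos: [0.5642, 0.2475, 0.3121]
orientation: [[-0.138, 0.99, -0.001], [0.99, 0.138, -0.001], [-0.001, -0.001, -1.0]]
ft_force: [-1.1, -5.1, -0.4]
opening: 0.0214
```

```bash
python3 -m jog '1 -0.5 0 1 0 0 0;1 0 0 1 0 0 0;1 0 0 0 0 0 0'; python3 -m jog '1 -0.3 0 2 0 0 0;1 0 0 2 0 0 0;1 0 0 0 0 0 0'; python3 -m jog '1 0 0 1.5 0 0 0;1 0 0 0 0 0 0'
```

```text
time_s: 22.25
tool_pos: [0.5641, 0.2473, 0.3098]
orientation: [[-0.138, 0.99, -0.001], [0.99, 0.138, -0.001], [-0.001, -0.001, -1.0]]
ft_force: [-1.6, -4.7, -0.2]
opening: 0.0211
time_s: 22.55
tool_pos: [0.5642, 0.2472, 0.3057]
orientation: [[-0.139, 0.99, -0.001], [0.99, 0.139, -0.001], [-0.001, -0.001, -1.0]]
ft_force: [-1.7, -5.2, -3.3]
opening: 0.0215
time_s: 22.75
tool_pos: [0.5642, 0.2471, 0.3045]
orientation: [[-0.138, 0.99, -0.001], [0.99, 0.138, -0.001], [-0.001, -0.001, -1.0]]
ft_force: [-1.0, -5.6, -2.7]
opening: 0.0212
```

```bash
python3 -m jog '1 -0.5 0 1 0 0 0;1 0 0 0 0 0 0'; python3 -m jog '1 0 0 1 0 0 0;1 0 0 0 0 0 0';python3 -m jog '1 0 0 1 0 0 0;1 0 0 0 0 0 0'
```

```text
time_s: 22.95
tool_pos: [0.5643, 0.2469, 0.3036]
orientation: [[-0.139, 0.99, -0.0], [0.99, 0.139, -0.0], [-0.0, -0.001, -1.0]]
ft_force: [-1.7, -4.7, -1.2]
opening: 0.0213
time_s: 23.15
tool_pos: [0.5643, 0.2469, 0.303]
orientation: [[-0.139, 0.99, -0.0], [0.99, 0.139, -0.0], [-0.0, -0.0, -1.0]]
ft_force: [-2.4, -4.7, 1.4]
opening: 0.0211
time_s: 23.35
tool_pos: [0.5644, 0.2468, 0.3029]
orientation: [[-0.139, 0.99, -0.0], [0.99, 0.139, 0.0], [0.0, -0.0, -1.0]]
ft_force: [-5.7, -6.6, 8.7]
opening: 0.0212
```

```bash
python3 -m jog '1 -1 0 -2 0 0 0;1 0 0 0 0 0 0'; for i in 1 ; do :; done; python3 -m jog '1 -1 0 0 0 0 0;1 0 0 0 0 0 0'; python3 -m jog '1 -1 0 0 0 0 0;1 0 0 0 0 0 0'; python3 -m jog '1 -1 0 0 0 0 0;1 0 0 0 0 0 0'
```

```text
time_s: 23.55
tool_pos: [0.5645, 0.2464, 0.3041]
orientation: [[-0.139, 0.99, 0.0], [0.99, 0.139, 0.001], [0.001, 0.0, -1.0]]
ft_force: [-0.9, -2.6, -1.3]
opening: 0.0215
time_s: 23.75
tool_pos: [0.5647, 0.2456, 0.3039]
orientation: [[-0.139, 0.99, 0.001], [0.99, 0.139, 0.001], [0.001, 0.001, -1.0]]
ft_force: [0.5, 0.5, -1.9]
opening: 0.0214
time_s: 23.95
tool_pos: [0.5648, 0.2445, 0.3039]
orientation: [[-0.139, 0.99, 0.0], [0.99, 0.139, 0.001], [0.001, 0.0, -1.0]]
ft_force: [-0.3, 1.8, -2.7]
opening: 0.0213
time_s: 24.15
tool_pos: [0.5647, 0.244, 0.3039]
orientation: [[-0.14, 0.99, -0.0], [0.99, 0.14, 0.001], [0.001, 0.0, -1.0]]
ft_force: [-1.0, 4.4, -2.4]
opening: 0.0212
```

The lateral play is about 3 mm in total, so this socket fits. I'll centre it and press it home.

```bash
python3 -m jog '1 1 0 0 0 0 0;1 0.8 0 0 0 0 0;1 0 0 0 0 0 0';  python3 -m jog '1 0 0 1 0 0 0;1 0 0 1 0 0 0;1 0 0 0 0 0 0' ; python3 -m jog '1 0 0 1 0 0 0;1 0 0 0 0 0 0'; python3 -m jog '1 0 0 0.6 0 0 0;1 0 0 0 0 0 0;1 0 0 0 0 0 0'
```

```text
time_s: 24.45
tool_pos: [0.5647, 0.2446, 0.3039]
orientation: [[-0.139, 0.99, -0.0], [0.99, 0.138, -0.001], [-0.0, -0.0, -1.0]]
ft_force: [-0.8, 2.6, -1.5]
opening: 0.0216
time_s: 24.75
tool_pos: [0.5648, 0.2446, 0.3029]
orientation: [[-0.138, 0.99, 0.0], [0.99, 0.138, 0.0], [0.0, 0.0, -1.0]]
ft_force: [-4.4, 0.4, 7.3]
opening: 0.0208
time_s: 24.95
tool_pos: [0.5648, 0.2446, 0.3028]
orientation: [[-0.138, 0.99, 0.0], [0.99, 0.138, 0.001], [0.001, 0.0, -1.0]]
ft_force: [-7.5, -1.5, 14.9]
opening: 0.0208
time_s: 25.25
tool_pos: [0.5647, 0.2445, 0.3028]
orientation: [[-0.138, 0.99, 0.001], [0.99, 0.138, 0.001], [0.001, 0.001, -1.0]]
ft_force: [-10.5, -2.0, 19.6]
opening: 0.0209
```

```bash
python3 - <<'E'
from h import *
a=camera('scene');cv2.imwrite('pics/s8.png',np.hstack([cv2.resize(a[180:270,320:400],(400,450),interpolation=cv2.INTER_CUBIC),cv2.resize(a[110:200,150:230],(400,450),interpolation=cv2.INTER_CUBIC)]));cv2.imwrite('pics/w8.png',camera('wrist'))
delta([.5642,.2457,.3028],8)
E
```

```text
t 25.35 pos [0.5647 0.2445 0.3028] jawyaw 7.96 tilt z [ 5.e-04  1.e-03 -1.e+00] F [-9.9 -2.2 19.3] open 0.0209 q7 -0.25
shift now (mm, tool axes) [ 1.2 -0.4  0. ]
turn about tool z units: -0.01 (alt 29.99 )
shift after turn [ 1.2 -0.4  0. ]
```

View pics/s8.png

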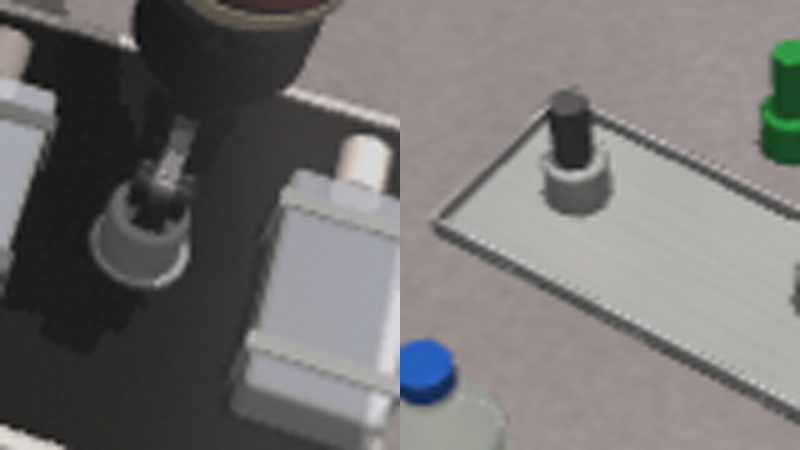

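View pics/w8.png

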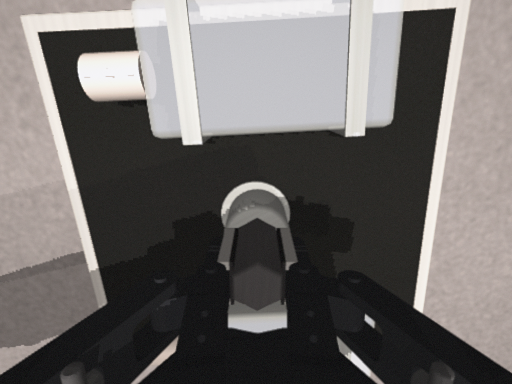

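```bash
python3 -c "
from workcell import workorder
print(workorder.finish_job())"
```

```text
the job is handed in; nothing more can be done
None
```

I found the socket that fits on the second try, and it is still gripped, pushed down over the nut. The job was handed in at 25.35 s.

**First socket (nearest the shaker):** It stopped about 16 mm above the washer. Small shifts and ±6° turns under light push did not let it drop, so I judged it too small. I set it back in its place in the tray, and the wrist picture and the scene view after that show it standing upright.

**Second socket (middle):** It slid fully down the nut. The rim stopped about 90 mm above the bench, at washer height, with the tool within about 0.1° of straight down. The side-to-side play was about 2.5 to 3 mm, which matches the stated 1.5 mm each side.

**Third socket:** I never touched it; it stayed standing in the tray. I did not move the bottle, flask, dishes or green look-alikes, but I took no last picture of them all.

**Last reading:** The downward push was about 19 N, with about 10 N sideways. The fingers read 20.9 mm open on the 22 mm grip, roughly the same as with every grasp.

**What disagreed:** After the play test, my centring move came up about 1.2 mm short of the middle I had estimated. The socket may therefore sit slightly to the -y side within its play. The last scene and wrist views show it seated on the washer and straight.

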